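# Complete the row of microscope objectives

### The job

The microscope's four objectives are being set out on the black plate in order of length, and the shortest and the longest already stand at its two ends. Fetch the other two objectives and stand them upright on the plate between those, on the straight line from the shortest to the longest, so that all four rise in order of length and are evenly spaced. Set them down gently, without dropping them.

Things in the scene. Friction and masses are not known exactly. Their poses are not given: they have to be found in the camera images.
- shortest_objective: The shortest microscope objective, upright, lens up: steel barrel, black band at the foot, narrow tapered nose. 32 mm tall, 30 mm in diameter, fixed near one end of a black rubber plate 340 x 90 x 6 mm. Origin: centre of its foot, on the plate's top, 6 mm above the table; z up, y along the plate and row, x across. The longest stands 255 mm off at the other end (+y or -y).
- longest_objective: The longest microscope objective, upright, lens up: steel barrel, black band at the foot, narrow tapered nose. 90 mm tall, 44 mm in diameter, fixed near one end of a black rubber plate 340 x 90 x 6 mm. Origin: centre of its foot, on the plate's top, 6 mm above the table; z up, y along the plate and row, x across. The shortest stands 255 mm off, so the four places are 85 mm apart, centre to centre.
- second_objective: The second shortest microscope objective, upright, lens up: steel barrel, black band at the foot, narrow tapered nose. Loose, about 160 g, standing on the bare table (z = 0) among eyepieces and an oil bottle. 48 mm tall; straight barrel 34 mm in diameter up to 34 mm above the foot (grip there from above). Origin: centre of its foot, z up; yaw means nothing. It belongs next to the shortest.
- third_objective: The second longest microscope objective, upright, lens up: steel barrel, black band at the foot, narrow tapered nose. Loose, about 250 g, standing on the bare table (z = 0) among eyepieces and an oil bottle. 68 mm tall; straight barrel 40 mm in diameter up to 48 mm above the foot (grip there from above). Origin: centre of its foot, z up; yaw means nothing. It belongs next to the longest.
Mind the look-alikes: they are no part of the job. What is shaped like the second_objective but red is not meant.

How it is judged:
At the end, for the whole second after the job is handed in: Centre to centre, the second shortest is 70 to 100 mm from the shortest and the second longest 70 to 100 mm from the longest, each under 190 mm from the farther end one; both on the plate, within 15 mm of the row's line, upright within about 10 degrees and at rest (horizontal distance between second_objective and shortest_objective between 0.07 and 0.1 m and horizontal distance between second_objective and longest_objective below 0.19 m and x of second_objective in the frame of shortest_objective between -0.015 and 0.015 m and z of second_objective in the frame of shortest_objective between -0.004 and 0.006 m and angle between each of second_objective, third_objective's own z axis and vertical below 0.17 rad and linear speed of each of second_objective, third_objective below 0.02 m/s and angular speed of each of second_objective, third_objective below 0.2 rad/s and horizontal distance between third_objective and longest_objective between 0.07 and 0.1 m and horizontal distance between third_objective and shortest_objective below 0.19 m and x of third_objective in the frame of shortest_objective between -0.015 and 0.015 m and z of third_objective in the frame of shortest_objective between -0.004 and 0.006 m); the robot touches nothing.
It fails at once if an objective is dropped (falls freely at more than 0.7 m/s, about 25 mm of fall) (linear speed of second_objective above 0.7 m/s and contact force between the fingers and second_objective below 0.1 N).
It fails at once if an objective is dropped (falls freely at more than 0.7 m/s, about 25 mm of fall) (linear speed of third_objective above 0.7 m/s and contact force between the fingers and third_objective below 0.1 N).
It also fails if it takes over 61 s, if anything falls off the work surface, if the arm or the gripper's body presses on something with over 40 N, if the wrist force passes 120 N, or if a joint passes its speed limit or range.

### The arm

A 6-joint arm with a two-finger parallel gripper is mounted at the origin on the work surface. World frame = base frame: x ahead of the robot, y to its left, z up, the work surface at z = 0. Lengths are in m, angles in rad, forces in N, time in s.
With the tool pointing down it reaches from about 0.375 to 0.9 m from the base axis. Payload 3.1 kg.
Tool frame: the origin (TCP) lies at the very end of the fingers, on their centre line; the grasp point (between the pads) lies 19 mm behind it (manip.hold_point_z is the distance from the TCP to the grasp point, in m); y points along the fingers, z is the direction in which the jaws open and shut, and the axes are right-handed (so a half turn about y gives the same grasp; the last joint's range is limited). The gripper opens to 85 mm and grips with 20 to 120 N. Pads are 22 mm wide; open, the fingers measure 114 mm over their backs; the gripper's body (76 mm by 85 mm) begins 54 mm behind the grasp point. The pads swing forward as they close: fully open they stand 13 mm farther back than shut.
Start: joints at [-1.468, 0.527, 1.433, -0, 1.181, -0.178], TCP at [0.173, -0.6, 0.193] pointing down, gripper open.
Joint ranges: [-3.08, 3.08], [-0.75, 2.2], [0.22, 2.44], [-1.43, 4.57], [0, 2.65], [-2.85, 2.85]. Speed limits (rad/s): [2.79, 2.79, 3.14, 3.14, 3.14, 3.14].

### API

Orientations are given as a unit quaternion [x, y, z, w].
In Python, from station import manip, eyes, workorder gives the robot as it stands. The module is installed in compiled form; this text tells all that it offers.
- The arm moves only by the shell command python3 -m jog 'ROWS' [OPENING] [FORCE]. ROWS is JSON, a list of rows, each a list of 2 entries, a list of its own where there are three numbers: the shift along the tool's x, y, z in cm, then the turn about the tool's y in rad. A call has 1 to 20 rows; each row is the pose to reach, as a shift and turn from the pose commanded when the call began, along the tool's axes at that moment; what a row does not reach only later rows make up. A row lasts 1/12 s, in which the tool goes at most 41.7 mm and 7.16 degrees, less where a joint would pass 70% of its speed; a pose out of reach is approached as far as the arm can. A call with a gripper value outside its range is refused whole. OPENING is the finger opening in cm, from 0 to 8.54, set as the call begins (- or left out, the last holds). The fingers move at their own pace and stop on an object; FORCE is the grip in N (left out, the last holds). Time passes only in rows, so rows that repeat a pose let the fingers close. It gives the time, the measured TCP pose, the force and the opening at its end, in the units of the state.
- manip.sense(): the state, without advancing time (a new reading comes with each control period).
- eyes.snapshot(name): name is "scene" or "top" or "wrist"; returns a dict with "frame" (400x640x3 uint8, red, green, blue), "vfov" (degrees; the focal length in pixels is half the picture's height over the tangent of half this angle, whatever the lens; pixels are square), "cx", "cy" (the principal point, pixels), "rvec" (rotation vector, rad) and "tvec" (3), from world to camera coordinates, as OpenCV has them. Camera axes: x right, y down, z forward; pixel columns grow to the right and rows downward; lengths in m; the calibration is good to about 2 mm. A picture is of the moment at which its call begins. There is no depth.
- workorder.sign_off(): hands the job in, once; it reports no verdict.
The state is a dict: "t": time; "q": joint angles; "qd": joint speeds; "tau": joint torques, N m; "tcp_pos": TCP position; "tool_rot": TCP orientation; "force": force on the tool from outside, world axes, zero at the start; "ft_torque": the same for the moment, N m; "finger_gap": opening from 0.0 (shut) to 1.0 (fully open).
Only numpy, scipy, OpenCV 4.12 (cv2) and the standard library are available. Lean on these libraries where they do the work, as an engineer would, in place of code of your own. Each camera call takes 0.05 s, during which the arm holds its last target. There are 200 camera calls.

## Working session

There is one attempt and no reset: what is moved stays moved. The work goes in short steps, Python scripts to look and compute and a shell command to move; the robot and the scene stay as the last step left them, time stands still between calls to the robot, and variables do not carry over. Pictures are saved under pics/ and viewed, about 8 in all and at most 12, crops included, and the job is handed in when it is done.

```bash
mkdir -p pics
cat > h.py <<'E'
from station import manip, eyes, workorder
import numpy as np, cv2
from scipy.spatial.transform import Rotation as R
def snap(n,f):
    s=eyes.snapshot(n); cv2.imwrite(f,s["frame"][:,:,::-1])
    np.savez(f[:-4]+'.npz',**s); return s
def ray(s,u,v,z):
    f=s["frame"].shape[0]/2/np.tan(np.radians(float(s["vfov"]))/2)
    M=cv2.Rodrigues(np.array(s["rvec"],float).reshape(3,1))[0]; t=np.array(s["tvec"],float).ravel()
    c=-M.T@t; d=M.T@np.array([(u-s["cx"])/f,(v-s["cy"])/f,1])
    return c+d*(z-c[2])/d[2]
def proj(s,p):
    f=s["frame"].shape[0]/2/np.tan(np.radians(float(s["vfov"]))/2)
    M=cv2.Rodrigues(np.array(s["rvec"],float).reshape(3,1))[0]; c=M@np.array(p)+np.array(s["tvec"]).ravel()
    return np.array([s["cx"]+f*c[0]/c[2],s["cy"]+f*c[1]/c[2]])
def st():
    s=manip.sense(); print(s["t"],np.round(s["tcp_pos"],4),s["finger_gap"]); print(np.round(R.from_quat(s["tool_rot"]).as_matrix(),3)); return s
def shift(s,target):
    "world displacement -> tool axes, cm"
    return np.round(R.from_quat(s["tool_rot"]).as_matrix().T@(np.array(target)-s["tcp_pos"])*100,2)
E
python3 - <<'E'
from h import *
s=st(); print(s["force"],manip.hold_point_z)
for n in("top","scene"):
    a=snap(n,f"pics/{n}0.png")
    M=cv2.Rodrigues(np.array(a["rvec"],float).reshape(3,1))[0]
    print(n,a["vfov"],a["cx"],a["cy"],-M.T@np.array(a["tvec"]).ravel(),M.round(2).tolist())
E
```

```text
0.0 [ 0.1732 -0.5997  0.1919] 0.9995977640728201
[[-0.961 -0.     0.277]
 [-0.277  0.002 -0.961]
 [-0.    -1.    -0.002]]
[ 0.93878765  0.49006902 -0.22716852] 0.0187
top 56.170385825619924 322.0205314483771 199.99110843565288 [0.51448797 0.00716853 0.92840697] [[0.0, -1.0, 0.04], [-1.0, -0.0, -0.05], [0.05, -0.04, -1.0]]
scene 46.204445818199915 318.83122717569904 190.05224410976638 [1.29014376 0.13422272 0.62470393] [[-0.2, 0.98, 0.0], [0.6, 0.12, -0.79], [-0.78, -0.16, -0.61]]
```

View pics/top0.png

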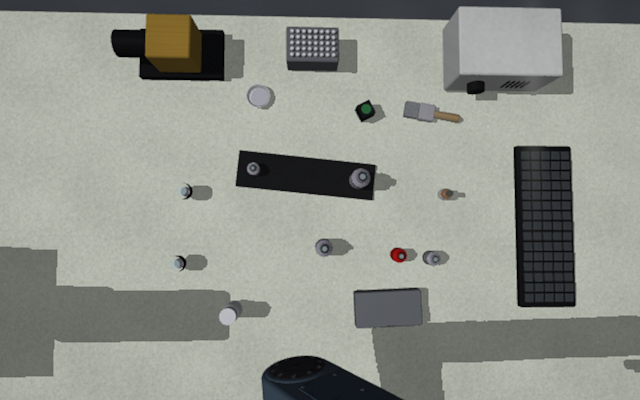

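View pics/scene0.png

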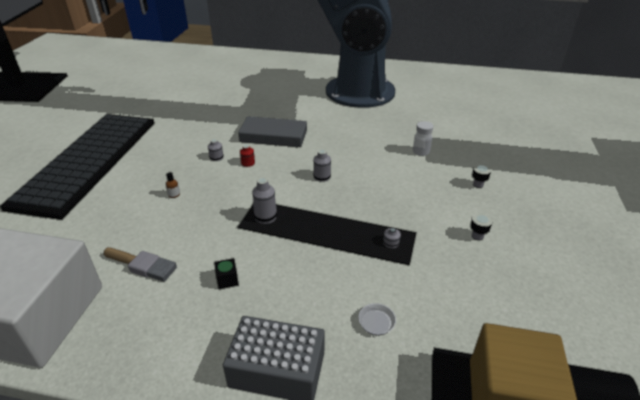

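The top view shows the plate running from about (237,170) to (375,180), with the shortest objective at (253,169) and the longest at (360,178). The loose steel ones are the third at (324,247) and the second at (432,257). The red look-alike is at (399,255), next to the second. I'll zoom in on the top view and fit the outlines.

Run:
```python
from h import *
s=np.load("pics/top0.npz"); im=cv2.imread("pics/top0.png")
a=cv2.resize(im[150:270,225:385],None,fx=5,fy=5,interpolation=cv2.INTER_CUBIC)[:,:800]
b=cv2.resize(im[235:275,305:465],None,fx=5,fy=5,interpolation=cv2.INTER_CUBIC)
b=b[:,:]
o=np.vstack([a[:200],a[400:600],b]); 
cv2.imwrite("pics/crop.png",o)
g=im.max(2); m=(g<50).astype(np.uint8); m=cv2.morphologyEx(m,cv2.MORPH_CLOSE,np.ones((9,9)))
for c in cv2.findContours(m,0,2)[0]:
    (x,y),_,_=r=cv2.minAreaRect(c)
    if cv2.contourArea(c)>2000: print(r,ray(s,x,y,.006).round(4),[ray(s,*p,.006).round(3).tolist() for p in cv2.boxPoints(r)])
```

```text
((332.5, 377.5), (43.0, 139.0), 90.0) [ 0.1335 -0.0536  0.006 ] [[0.186, 0.114, 0.006], [0.182, -0.223, 0.006], [0.08, -0.222, 0.006], [0.086, 0.113, 0.006]]
((305.39031982421875, 175.02398681640625), (136.717529296875, 35.12042236328125), 6.115502834320068) [0.6234 0.0138 0.006 ] [[0.597, 0.185, 0.006], [0.684, 0.177, 0.006], [0.65, -0.16, 0.006], [0.563, -0.15, 0.006]]
((544.0335083007812, 226.35037231445312), (160.14083862304688, 57.10641098022461), 88.5797348022461) [ 0.4978 -0.5859  0.006 ] [[0.698, -0.513, 0.006], [0.703, -0.661, 0.006], [0.301, -0.658, 0.006], [0.298, -0.513, 0.006]]
((167.1314697265625, 49.429443359375), (112.61137390136719, 59.573463439941406), 0.8303154110908508) [0.9339 0.3575 0.006 ] [[0.859, 0.493, 0.006], [1.009, 0.496, 0.006], [1.011, 0.219, 0.006], [0.859, 0.219, 0.006]]
```

View pics/crop.png

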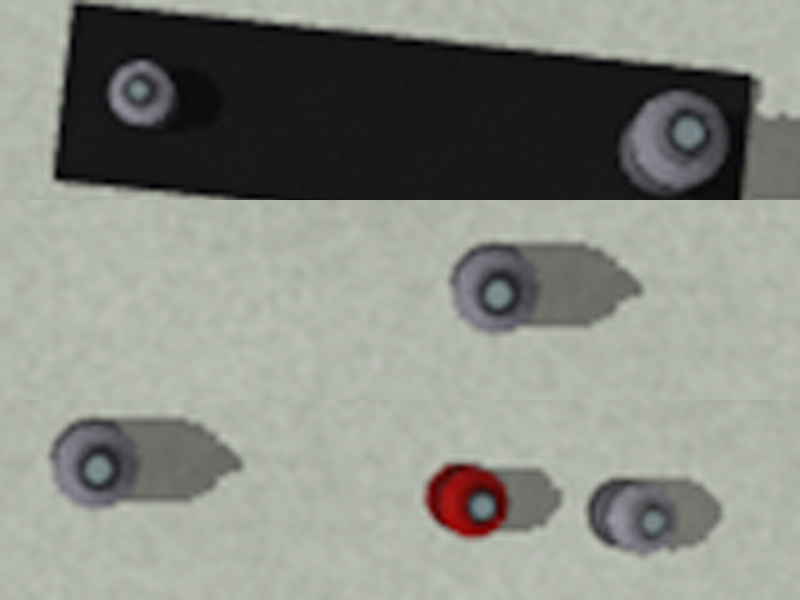

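The crop shows all the lens tops clearly, in crop pixels: shortest (139,91), longest (688,132), third (498,494→294 in its strip) and second (653,522). I'll cast rays at their known heights.

Run:
```python
from h import *
s=np.load("pics/top0.npz"); c=np.load("pics/scene0.npz")
P={n:ray(s,u,v,z) for n,u,v,z in [("S",252.4,167.8,.038),("L",362.2,176.0,.096),("2",435.2,259,.048),("3",324.2,248.4,.068),("red",401,255.6,.048)]}
for n,p in P.items(): print(n,p.round(4),"scene px",proj(c,p).round(1))
d=P["L"]-P["S"]; d[2]=0; print(np.linalg.norm(d),d/np.linalg.norm(d)); 
for k in(1,2): print(P["S"]+d*k/3)
print("box",ray(s,388,290,.04))
a=manip.sense()
print("to 3",shift(a,[*P["3"][:2],.15]),"to 2",shift(a,[*P["2"][:2],.15]))
w=snap("wrist","pics/w0.png"); M=cv2.Rodrigues(np.array(w["rvec"],float).reshape(3,1))[0]; print(-M.T@np.array(w["tvec"]).ravel(),M.round(2).tolist(),w["vfov"])
```

```text
S [0.636  0.1394 0.038 ] scene px [391.3 229.3]
L [ 0.6114 -0.1141  0.096 ] scene px [260.9 180.1]
2 [ 0.4212 -0.2936  0.048 ] scene px [212.3 140. ]
3 [ 0.4479 -0.0303  0.068 ] scene px [320.9 151.1]
red [ 0.4293 -0.2122  0.048 ] scene px [244.5 145.6]
0.2546206112016215 [-0.09662177 -0.99532117  0.        ]
[0.62782553 0.05488738 0.038     ]
[ 0.6196249  -0.02958905  0.038     ]
box [ 0.34785773 -0.18254837  0.04      ]
to 3 [-42.17   4.31 -47.1 ] to 2 [-32.32   4.26 -22.53]
[ 0.25451394 -0.57681678  0.37366738] [[0.28, -0.96, -0.0], [-0.91, -0.26, 0.32], [-0.31, -0.09, -0.95]] 66.717750381808
```

```bash
python3 -m jog '[[[-10,1,-11],-0.3],[[-20,2,-22],-0.6],[[-30,3,-34],-0.9],[[-42.2,4.3,-47.1],-1.19],[[-42.2,4.3,-47.1],-1.19],[[-42.2,4.3,-47.1],-1.19],[[-42.2,4.3,-47.1],-1.19],[[-42.2,4.3,-47.1],-1.19],[[-42.2,4.3,-47.1],-1.19],[[-42.2,4.3,-47.1],-1.19],[[-42.2,4.3,-47.1],-1.19],[[-42.2,4.3,-47.1],-1.19],[[-42.2,4.3,-47.1],-1.19],[[-42.2,4.3,-47.1],-1.19],[[-42.2,4.3,-47.1],-1.19],[[-42.2,4.3,-47.1],-1.19],[[-42.2,4.3,-47.1],-1.19],[[-42.2,4.3,-47.1],-1.19],[[-42.2,4.3,-47.1],-1.19],[[-42.2,4.3,-47.1],-1.19]]' 6.5 30
python3 - <<'E'
from h import *
a=st(); w=snap("wrist","pics/w1.png"); print(shift(a,[.4479,-.0303,.022]),proj(w,[.4479,-.0303,.068]),proj(w,[.4479,-.0303,0]))
E
```

```text
t: 1.82
tcp_pos: [0.4477, -0.0325, 0.15]
tool_rot: [0.474, -0.525, 0.525, -0.474]
force: [0.6, -0.4, -0.8]
finger_gap: 0.76
1.8167 [ 0.4477 -0.0325  0.15  ] 0.7604762999824947
[[-0.102 -0.     0.995]
 [-0.995 -0.    -0.102]
 [ 0.    -1.    -0.   ]]
[-0.23 12.8   0.  ] [324.3529168  192.36995621] [324.57275035 174.38203955]
```

View pics/w1.png

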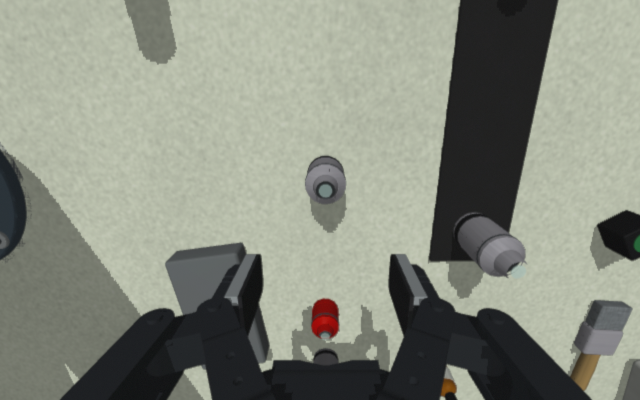

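The wrist view shows the third objective's lens at (325,190), against a predicted (324,192), so the estimate holds to about 2 mm. I'll descend, grip and lift.

```bash
python3 -m jog '[[[-0.3,2,0],0],[[-0.3,4,0],0],[[-0.3,6,0],0],[[-0.3,8,0],0],[[-0.3,10,0],0],[[-0.3,11.5,0],0],[[-0.3,12.4,0],0],[[-0.3,12.8,0],0],[[-0.3,12.8,0],0],[[-0.3,12.8,0],0]]' 6.5 30; python3 -m jog '[[[0,0,0],0],[[0,0,0],0],[[0,0,0],0],[[0,0,0],0],[[0,0,0],0],[[0,0,0],0],[[0,0,0],0],[[0,0,0],0],[[0,0,0],0],[[0,0,0],0]]' 3 30
```

```text
t: 2.7
tcp_pos: [0.4488, -0.0286, 0.0223]
tool_rot: [0.474, -0.524, 0.525, -0.474]
force: [0.8, -0.2, -0.7]
finger_gap: 0.758
t: 3.53
tcp_pos: [0.4484, -0.028, 0.0219]
tool_rot: [-0.474, 0.524, -0.524, 0.474]
force: [0.5, 1.4, -0.2]
finger_gap: 0.351
```

The fingers closed to 30 mm, which is narrower than the 40 mm barrel. I'll look before doing anything else.

Run:
```python
from h import *
a=snap("wrist","pics/w2.png");b=snap("scene","pics/s2.png");c=snap("top","pics/t2.png")
x=a["frame"][150:400,120:520]; y=cv2.resize(b["frame"][70:220,220:460],(400,250),interpolation=2); z=cv2.resize(c["frame"][190:290,260:420],(400,250),interpolation=2)
cv2.imwrite("pics/m2.png",np.vstack([np.hstack([x,y]),np.hstack([z,z*0])])[:,:,::-1])
```

```text
(no output)
```

View pics/m2.png

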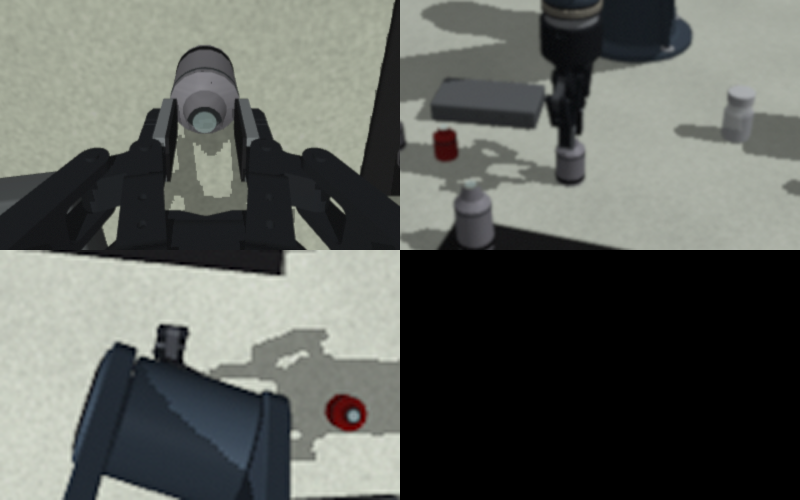

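The wrist crop shows the lens at full-image (324,272), with the pads beside it but not clearly on the barrel. I'll compute where the objective really is.

Run:
```python
from h import *
a=np.load("pics/w2.npz"); b=np.load("pics/w1.npz"); s=np.load("pics/scene0.npz"); s2=np.load("pics/s2.npz")
for z in(.048,.068,.09): print(z,ray(a,324,272,z).round(4),ray(b,325,190,z).round(4))
print("tcp px in w2",proj(a,[.4484,-.028,.0219]),"foot",proj(a,[.448,-.03,0]))
print("scene tcp",proj(s2,[.4484,-.028,.0219]),proj(s2,[.47,-.028,.0219]),proj(s2,[.448,-.03,0]),proj(s2,[.448,-.03,.048]))
x=cv2.resize(s2["frame"][130:190,290:350],(600,600),interpolation=2); cv2.imwrite("pics/s2z.png",x[:,:,::-1]); st()
```

```text
0.048 [ 0.4472 -0.0412  0.048 ] [ 0.4481 -0.0341  0.048 ]
0.068 [ 0.4486 -0.0288  0.068 ] [ 0.4487 -0.0281  0.068 ]
0.09 [ 0.4501 -0.0152  0.09  ] [ 0.4494 -0.0215  0.09  ]
tcp px in w2 [323.87643538 232.65866739] foot [323.75873343 222.48926718]
scene tcp [321.79307341 168.74201286] [319.9040161  174.29140224] [320.91881688 176.46675544] [320.98591752 158.82215772]
3.6833 [ 0.4485 -0.028   0.0219] 0.34878856544694264
[[-0.1   -0.     0.995]
 [-0.995  0.    -0.1  ]
 [-0.    -1.    -0.   ]]
```

View pics/s2z.png

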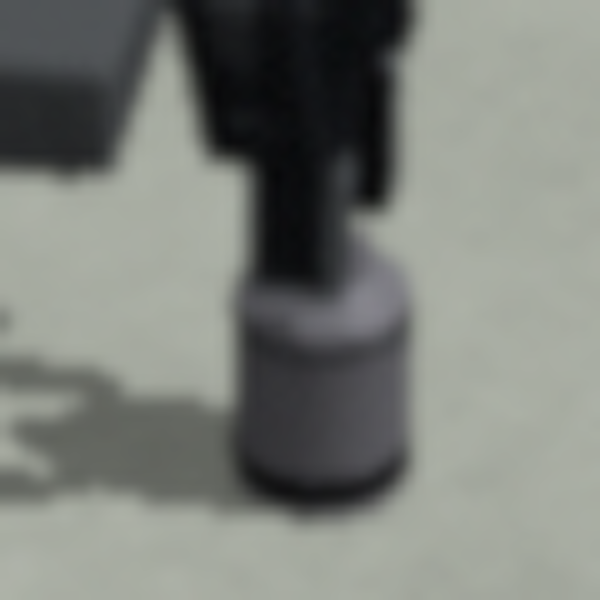

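The zoom shows the finger ends stopping at the cone, around z≈0.06, not at the reported TCP height of 0.022. I'll measure the true tip position from the pad pixels.

Run:
```python
from h import *
for f,tcp,gap in(("w1",[.4477,-.0325,.15],.065),("w2",[.4484,-.028,.0219],.030)):
    a=np.load(f"pics/{f}.npz"); M=cv2.Rodrigues(a["rvec"].astype(float).reshape(3,1))[0]; t=a["tvec"].ravel(); C=-M.T@t
    print(f,"cam-tcp",(C-tcp).round(4),"tcp in cam",(M@tcp+t).round(4), "M",M.round(2).tolist())
    for dz in(0,.02,.04,.06): print(dz,proj(a,np.add(tcp,[-gap/2,0,dz])).round(),proj(a,np.add(tcp,[gap/2,0,dz])).round())
s2=np.load("pics/s2.npz")
for z in(.02,.03,.04,.05,.06,.07): print(z,proj(s2,[.463,-.028,z]).round(1))
```

```text
w1 cam-tcp [0.0097 0.0833 0.1815] tcp in cam [-0.0009  0.0206  0.1989] M [[0.99, -0.1, -0.0], [-0.1, -0.94, 0.32], [-0.03, -0.32, -0.95]]
0 [275. 237.] [374. 228.]
0.02 [270. 252.] [379. 242.]
0.04 [263. 270.] [385. 259.]
0.06 [255. 293.] [393. 281.]
w2 cam-tcp [0.0095 0.0833 0.1816] tcp in cam [-0.001   0.0206  0.1989] M [[0.99, -0.1, -0.0], [-0.1, -0.94, 0.32], [-0.03, -0.32, -0.95]]
0 [301. 235.] [347. 231.]
0.02 [299. 249.] [349. 245.]
0.04 [295. 267.] [352. 262.]
0.06 [291. 289.] [355. 284.]
0.02 [320.5 173.2]
0.03 [320.5 169.5]
0.04 [320.5 165.7]
0.05 [320.6 161.9]
0.06 [320.6 158.1]
0.07 [320.6 154.2]
```

Both the wrist view (pad tips at (262,255) and (390,255)) and the scene view put the real finger ends about 35 mm above the reported TCP. I'll trust the pictures: reopen, go 1.9 cm lower, which is safe either way, and look again.

```bash
python3 -m jog '[[[0,0,0],0],[[0,0,0],0],[[0,0,0],0],[[0,0,0],0],[[0,0,0],0],[[0,0.6,0],0],[[0,1.2,0],0],[[0,1.9,0],0],[[0,1.9,0],0],[[0,1.9,0],0]]' 6.5 30; python3 -m jog '[[[0,0,0],0],[[0,0,0],0],[[0,0,0],0],[[0,0,0],0],[[0,0,0],0],[[0,0,0],0],[[0,0,0],0],[[0,0,0],0]]' 3 30;  python3 - <<'E'
from h import *
s2=snap("scene","pics/s3.png"); a=snap("wrist","pics/w3.png")
x=cv2.resize(s2["frame"][130:190,290:350],(400,400),interpolation=2); 
cv2.imwrite("pics/m3.png",np.hstack([x,a["frame"][0:400,120:520]])[:,:,::-1])
E
```

```text
t: 4.52
tcp_pos: [0.4479, -0.0278, 0.0022]
tool_rot: [-0.475, 0.525, -0.524, 0.474]
force: [-0.1, -0.7, -0.3]
finger_gap: 0.762
t: 5.18
tcp_pos: [0.4484, -0.028, 0.0031]
tool_rot: [0.474, -0.524, 0.524, -0.474]
force: [-1.3, 0.4, 4.6]
finger_gap: 0.444
```

View pics/m3.png

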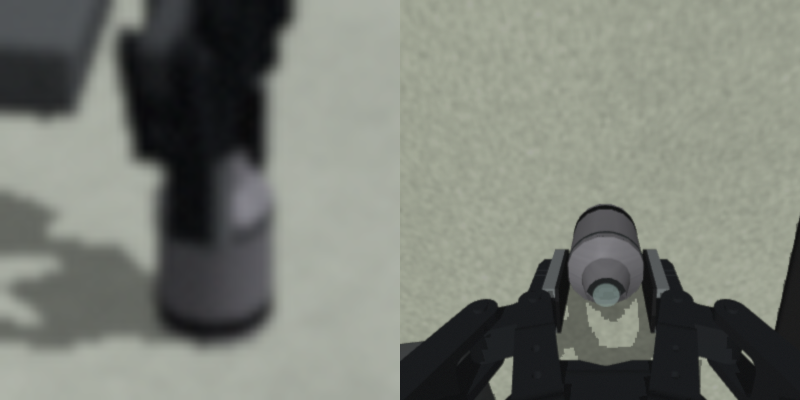

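The finger end is now at about z≈0.04, with the reported TCP at 0.003, and the gap reads 38 mm on the shoulder. The fingers also sit a few mm towards −y. I'll open, go 1.6 cm further down with a 3 mm +y shift, and close.

```bash
python3 -m jog '[[[0,0,0],0],[[0,0,0],0],[[0,0,0],0],[[0,0,0],0],[[0,0,0],0],[[-0.3,0.5,0],0],[[-0.3,0.9,0],0],[[-0.3,1.3,0],0],[[-0.3,1.7,0],0],[[-0.3,1.7,0],0],[[-0.3,1.7,0],0]]' 6.5 40; python3 -m jog '[[[0,0,0],0],[[0,0,0],0],[[0,0,0],0],[[0,0,0],0],[[0,0,0],0],[[0,0,0],0],[[0,0,0],0],[[0,0,0],0]]' 3 40
```

```text
t: 6.2
tcp_pos: [0.4485, -0.0249, -0.0145]
tool_rot: [-0.475, 0.525, -0.524, 0.474]
force: [-0.2, -0.1, 0.1]
finger_gap: 0.76
t: 6.87
tcp_pos: [0.4489, -0.0251, -0.0138]
tool_rot: [0.474, -0.524, 0.524, -0.474]
force: [-0.0, 0.7, 4.8]
finger_gap: 0.45
```

```bash
python3 -m jog '[[[0,-0.5,0],0],[[0,-1,0],0],[[0,-1.5,0],0],[[0,-1.5,0],0],[[0,-1.5,0],0]]' 3 40;  python3 - <<'E'
from h import *
s2=snap("scene","pics/s4.png"); a=snap("wrist","pics/w4.png"); st()
x=cv2.resize(s2["frame"][120:180,290:350],(400,400),interpolation=2); 
cv2.imwrite("pics/m4.png",np.hstack([x,a["frame"][0:400,120:520]])[:,:,::-1])
E
```

```text
t: 7.28
tcp_pos: [0.449, -0.0251, 0.0012]
tool_rot: [0.474, -0.524, 0.525, -0.475]
force: [0.3, 0.6, -3.1]
finger_gap: 0.452
7.3833 [ 0.4487 -0.025   0.0009] 0.4494054720078105
[[-0.1   -0.     0.995]
 [-0.995  0.    -0.1  ]
 [-0.    -1.    -0.   ]]
```

View pics/m4.png

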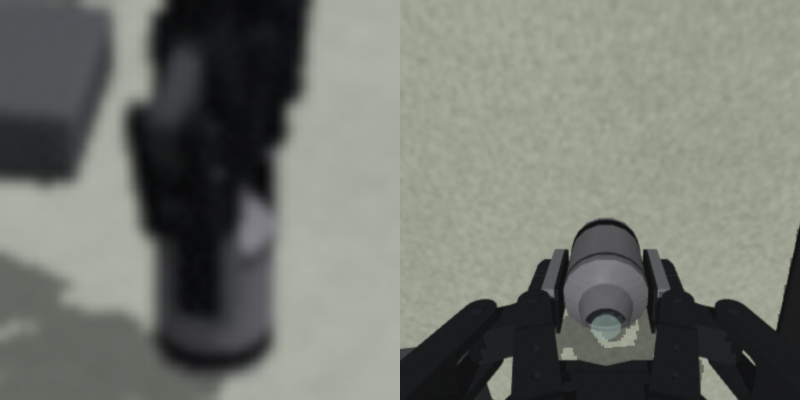

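It is held upright; the load of −3.1 N fits 250 g. The lens is at full-image (326,328). I'll work out its offset from the TCP and the carry shift.

Run:
```python
from h import *
a=np.load("pics/w4.npz"); s=manip.sense(); t=s["tcp_pos"]
p=ray(a,326,328,.083); print(p, p-t)
o=np.array([.4485,-.029]) if 0 else p[:2]
T=np.array([.6196,-.0296]); d=T-o
print(shift(s,[t[0]+d[0],t[1]+d[1],t[2]]))
```

```text
[ 0.44960564 -0.02956425  0.083     ] [ 0.0008761  -0.00455439  0.08208955]
[-1.69 -0.   16.91]
```

```bash
python3 -m jog '[[[0,-1,0],0],[[0,-2,0],0],[[0,-3,0],0],[[0,-3,1],0],[[-0.1,-3,2.5],0],[[-0.4,-3,4.5],0],[[-0.6,-3,6.5],0],[[-0.8,-3,8.5],0],[[-1,-3,10.5],0],[[-1.2,-3,12.5],0],[[-1.4,-3,14.5],0],[[-1.6,-3,16],0],[[-1.7,-3,16.9],0],[[-1.7,-3,16.9],0],[[-1.7,-3,16.9],0],[[-1.7,-2,16.9],0],[[-1.7,-1,16.9],0],[[-1.7,0,16.9],0],[[-1.7,0,16.9],0],[[-1.7,0,16.9],0]]' 3 40;  python3 - <<'E'
from h import *
a=snap("wrist","pics/w5.png"); s=st()
cv2.imwrite("pics/m5.png",a["frame"][:,:,::-1])
print(shift(s,[.449+.1702,-.025,-.0075]))
for n,p in (("S",[.636,.1394,.038]),("L",[.6114,-.1141,.096])): print(n,proj(a,p))
E
```

```text
t: 9.05
tcp_pos: [0.617, -0.0248, -0.0005]
tool_rot: [-0.475, 0.525, -0.523, 0.474]
force: [0.9, 0.5, -2.2]
finger_gap: 0.449
9.1 [ 6.179e-01 -2.490e-02  2.000e-04] 0.45267435051143773
[[-0.1   -0.002  0.995]
 [-0.995  0.    -0.1  ]
 [-0.    -1.    -0.002]]
[-0.    0.77  0.13]
S [ 328.83936846 -142.20169598]
L [330.06071642 504.78746102]
```

View pics/m5.png

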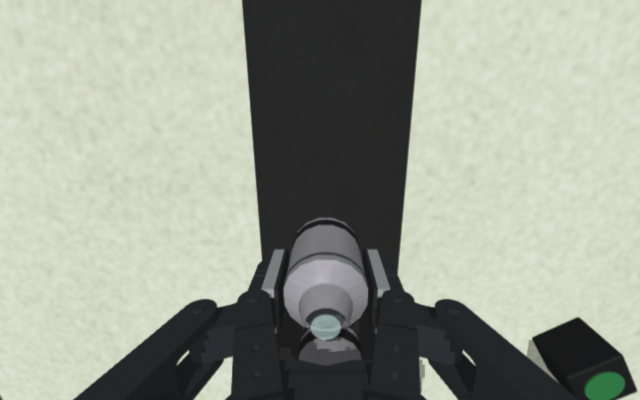

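The third objective hangs centred over the plate: its foot is near (325,225), and the plate edges at about (262,255) and (398,255) are centred on 330. I'll lower it gently while watching the force.

```bash
python3 -m jog '[[[0,0.2,0.2],0],[[0,0.4,0.2],0],[[0,0.55,0.2],0],[[0,0.65,0.2],0],[[0,0.72,0.2],0],[[0,0.72,0.2],0],[[0,0.72,0.2],0]]' 3 40
```

```text
t: 9.68
tcp_pos: [0.6206, -0.0251, -0.0063]
tool_rot: [-0.474, 0.524, -0.524, 0.474]
force: [-0.3, -0.2, -2.3]
finger_gap: 0.452
```

```bash
python3 -m jog '[[[0,0.08,0],0],[[0,0.16,0],0],[[0,0.16,0],0],[[0,0.16,0],0]]' 3 40
```

```text
t: 10.02
tcp_pos: [0.6207, -0.0252, -0.0077]
tool_rot: [0.474, -0.524, 0.524, -0.474]
force: [-0.5, 0.9, -1.6]
finger_gap: 0.455
```

```bash
python3 -m jog '[[[0,0.05,0],0],[[0,0.1,0],0],[[0,0.1,0],0],[[0,0.1,0],0]]' 3 40; python3 -m jog '[[[0,0,0],0],[[0,0,0],0],[[0,0,0],0],[[0,0,0],0],[[0,0,0],0],[[0,0,0],0],[[0,-1,0],0],[[0,-3,0],0],[[0,-6,0],0],[[0,-9,0],0],[[0,-12,0],0],[[0,-14,0],0],[[0,-14,0],0],[[0,-14,0],0]]' 6.5 40
python3 - <<'E'
from h import *
s=st(); print(shift(s,[.4212+.001,-.2936+.0045,.12]))
E
```

```text
t: 10.35
tcp_pos: [0.6208, -0.0252, -0.0078]
tool_rot: [0.474, -0.524, 0.524, -0.474]
force: [-2.2, 0.6, 5.3]
finger_gap: 0.452
t: 11.52
tcp_pos: [0.6216, -0.0254, 0.1333]
tool_rot: [0.474, -0.523, 0.526, -0.475]
force: [0.4, -0.1, -0.6]
finger_gap: 0.766
11.5167 [ 0.6216 -0.0254  0.1333] 0.7659431548960777
[[-0.1    0.004  0.995]
 [-0.995 -0.001 -0.1  ]
 [ 0.    -1.     0.004]]
[ 28.23   1.27 -17.22]
```

```bash
python3 -m jog '[[[2,0,-1],0],[[5,0.2,-3],0],[[8.5,0.4,-5],0],[[12,0.6,-7.3],0],[[15.5,0.8,-9.5],0],[[19,1,-11.6],0],[[22.5,1.1,-13.7],0],[[25.5,1.2,-15.5],0],[[27.4,1.3,-16.7],0],[[28.2,1.3,-17.2],0],[[28.2,1.3,-17.2],0],[[28.2,1.3,-17.2],0],[[28.2,1.3,-17.2],0]]' 5.8 40
python3 - <<'E'
from h import *
s=st(); a=snap("wrist","pics/w6.png"); c=snap("scene","pics/s6.png")
print(shift(s,[.4222,-.2891,-.022]),proj(a,[.4212,-.2936,.048]),proj(c,[.4212,-.2936,.048]))
x=a["frame"][60:360,120:520]; y=cv2.resize(c["frame"][120:270,190:430],(400,300),interpolation=2); cv2.imwrite("pics/m6.png",np.hstack([x,y])[:,:,::-1])
E
```

```text
t: 12.6
tcp_pos: [0.4217, -0.2872, 0.1177]
tool_rot: [-0.474, 0.525, -0.524, 0.475]
force: [-0.3, -0.3, 0.2]
finger_gap: 0.679
12.6 [ 0.4217 -0.2872  0.1177] 0.6785411375103118
[[-0.099 -0.001  0.995]
 [-0.995  0.001 -0.099]
 [-0.001 -1.    -0.001]]
[ 0.2  13.97  0.08] [324.55842068 205.99696624] [212.30784536 140.03791725]
```

View pics/m6.png

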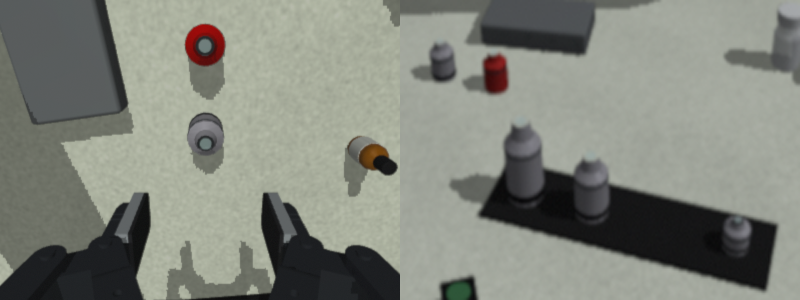

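The second objective's lens is at full-image (325,204), against a predicted (324.6,206). The third stands upright next to the longest. I'll descend onto the second, using the same reach offset.

```bash
python3 -m jog '[[[0.1,2,0],0],[[0.1,4,0],0],[[0.1,6,0],0],[[0.1,8,0],0],[[0.1,10,0],0],[[0.1,11.5,0],0],[[0.1,12.5,0],0],[[0.1,13.2,0],0],[[0.1,13.7,0],0],[[0.1,14,0],0],[[0.1,14,0],0],[[0.1,14,0],0]]' 5.8 40; python3 -m jog '[[[0,0,0],0],[[0,0,0],0],[[0,0,0],0],[[0,0,0],0],[[0,0,0],0],[[0,0,0],0],[[0,0,0],0]]' 2.4 40;python3 -m jog '[[[0,-0.5,0],0],[[0,-1,0],0],[[0,-1.5,0],0],[[0,-1.5,0],0],[[0,-1.5,0],0]]' 2.4 40
```

```text
t: 13.7
tcp_pos: [0.4216, -0.2898, -0.0215]
tool_rot: [0.474, -0.524, 0.525, -0.474]
force: [-0.5, -0.1, -0.2]
finger_gap: 0.68
t: 14.28
tcp_pos: [0.4215, -0.29, -0.021]
tool_rot: [0.474, -0.524, 0.525, -0.474]
force: [-0.4, 0.4, 6.4]
finger_gap: 0.377
t: 14.7
tcp_pos: [0.4214, -0.2898, -0.0065]
tool_rot: [0.474, -0.524, 0.525, -0.474]
force: [0.2, 0.1, -0.9]
finger_gap: 0.379
```

Run:
```python
from h import *
a=snap("wrist","pics/w7.png"); s=st(); t=s["tcp_pos"]
f=a["frame"].astype(int); m=((f[...,1]-f[...,0]>12)&(f[...,2]-f[...,0]>5)).astype(np.uint8); m[:, :280]=0; m[:,370:]=0
n,_,S,C=cv2.connectedComponentsWithStats(m)
for i in range(1,n):
    if S[i,4]>40: print(S[i],C[i],(ray(a,*C[i],.0627)-t).round(4))
g=np.array([.6278,.0549]); o=np.array([.4212,-.2930]); d=g-o
print(shift(s,[t[0]+d[0],t[1]+d[1],t[2]]), "pred px",proj(a,[.4212,-.293,.0627]))
```

```text
14.75 [ 0.4213 -0.2897 -0.0067] 0.37790763475922345
[[-0.1    0.     0.995]
 [-0.995 -0.    -0.1  ]
 [ 0.    -1.     0.   ]]
[311  94  25  26 514] [323.40466926 106.3151751 ] [0.0085 0.0803 0.0694]
[314 293  23  19 332] [325.41566265 301.5       ] [ 0.0009 -0.0015  0.0694]
[-36.68  -0.    17.09] pred px [323.52320135 305.0825898 ]
```

```bash
python3 -m jog '[[[0,-1.5,0],0],[[0,-4,0],0],[[0,-7,0],0],[[0,-10,0],0],[[0,-12,0],0],[[-1,-12,0.5],0],[[-3,-12,1.4],0],[[-6,-12,2.8],0],[[-9,-12,4.2],0],[[-12,-12,5.6],0],[[-15,-12,7],0],[[-18,-12,8.4],0],[[-21,-12,9.8],0],[[-24,-12,11.2],0],[[-27,-12,12.6],0],[[-30,-12,14],0],[[-33,-12,15.4],0],[[-35.5,-12,16.5],0],[[-36.5,-12,17],0],[[-36.5,-12,17],0]]' 2.4 40;  python3 - <<'E'
from h import *
s=st(); print(shift(s,[.4213+.2056,-.2897+.3461,-.0135]))
E
```

```text
t: 16.42
tcp_pos: [0.6269, 0.0596, 0.1116]
tool_rot: [-0.476, 0.524, -0.523, 0.475]
force: [1.0, -0.2, -1.5]
finger_gap: 0.38
16.4167 [0.6269 0.0596 0.1116] 0.379597289661645
[[-0.096 -0.001  0.995]
 [-0.995  0.001 -0.096]
 [-0.001 -1.    -0.001]]
[ 0.32 12.51  0.04]
```

```bash
python3 -m jog '[[[0,0,0],0],[[0,2,0],0],[[0,4,0],0],[[0,6,0],0],[[0,8,0],0],[[0,10,0],0],[[0,11,0],0],[[0,11.7,0],0],[[0,12.2,0],0],[[0,12.2,0],0],[[0,12.2,0],0]]' 2.4 40;  python3 - <<'E'
from h import *
s=st(); print(shift(s,[.4213+.2056,-.2897+.3461,-.0155]),s["force"])
E
```

```text
t: 17.33
tcp_pos: [0.6273, 0.0562, -0.0083]
tool_rot: [0.474, -0.524, 0.525, -0.475]
force: [-0.2, -0.5, -1.0]
finger_gap: 0.38
17.3333 [ 0.6273  0.0562 -0.0083] 0.3804325548327995
[[-0.1    0.001  0.995]
 [-0.995 -0.    -0.1  ]
 [ 0.    -1.     0.001]]
[-0.01  0.72 -0.04] [-0.18851809 -0.48632765 -0.96966169]
```

```bash
python3 -m jog '[[[0,0.2,0],0],[[0,0.4,0],0],[[0,0.55,0],0],[[0,0.65,0],0],[[0,0.65,0],0],[[0,0.65,0],0]]' 2.4 40; python3 -m jog '[[[0,0.05,0],0],[[0,0.1,0],0],[[0,0.1,0],0],[[0,0.1,0],0]]' 2.4 40
```

```text
t: 17.83
tcp_pos: [0.627, 0.0567, -0.0149]
tool_rot: [0.474, -0.524, 0.524, -0.475]
force: [-0.4, 0.2, 2.0]
finger_gap: 0.377
t: 18.17
tcp_pos: [0.6271, 0.0567, -0.015]
tool_rot: [0.474, -0.524, 0.525, -0.475]
force: [-1.9, -0.1, 7.5]
finger_gap: 0.376
```

The objective is seated (+7.5 N upward). I'll release, retreat and check.

```bash
python3 -m jog '[[[0,0,0],0],[[0,0,0],0],[[0,0,0],0],[[0,0,0],0],[[0,0,0],0],[[0,0,0],0],[[0,-1,0],0],[[0,-3,0],0],[[0,-6,0],0],[[0,-9,0],0],[[0,-12,0],0],[[0,-14,0],0],[[0,-14,-4],0],[[0,-14,-8],0],[[0,-14,-12],0],[[0,-14,-16],0],[[0,-14,-18],0],[[0,-14,-18],0],[[0,-14,-18],0],[[0,-14,-18],0]]' 6 40
python3 - <<'E'
from h import *
st(); c=snap("scene","pics/s8.png"); t=snap("top","pics/t8.png")
y=cv2.resize(c["frame"][150:270,220:430],(700,400),interpolation=2); z=cv2.resize(t["frame"][145:205,230:380],None,fx=4,fy=4,interpolation=cv2.INTER_CUBIC)[:200]
cv2.imwrite("pics/m8.png",np.vstack([y,np.hstack([z,np.zeros((200,100,3),np.uint8)])])[:,:,::-1])
f=t["frame"].astype(int); m=((f[...,1]-f[...,0]>12)).astype(np.uint8)
n,_,S,C=cv2.connectedComponentsWithStats(m)
for i in range(1,n):
    u,v=C[i]
    if S[i,4]>3 and 145<v<205 and 230<u<385: print(S[i,4],C[i].round(1),[ray(t,u,v,h).round(4)[:2].tolist() for h in(.038,.054,.074,.096)])
E
```

```text
t: 19.83
tcp_pos: [0.4499, 0.0744, 0.1245]
tool_rot: [0.473, -0.523, 0.525, -0.475]
force: [0.3, -0.0, 0.3]
finger_gap: 0.702
19.8333 [0.4499 0.0744 0.1245] 0.7024703389096596
[[-0.1    0.004  0.995]
 [-0.995 -0.    -0.1  ]
 [-0.    -1.     0.004]]
8 [252.  167.5] [[0.6367, 0.1403], [0.6345, 0.1379], [0.6318, 0.1349], [0.6288, 0.1316]]
12 [288.  170.8] [[0.6294, 0.055], [0.6273, 0.0542], [0.6247, 0.0531], [0.6219, 0.0519]]
21 [324.4 173. ] [[0.6249, -0.0317], [0.6229, -0.031], [0.6204, -0.0302], [0.6177, -0.0292]]
22 [362.1 176. ] [[0.6182, -0.1224], [0.6163, -0.12], [0.614, -0.1171], [0.6114, -0.1139]]
```

View pics/m8.png

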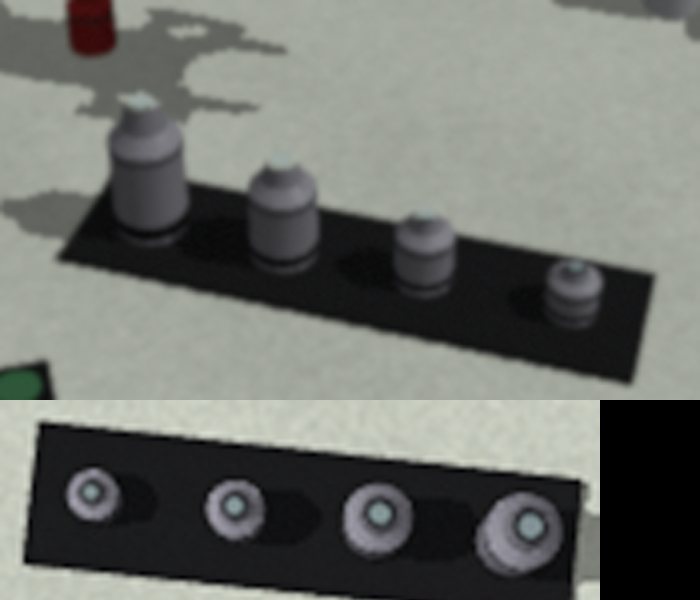

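All four stand upright on the plate in order of length, with centre spacings of about 87, 85 and 84 mm. They are on the line to within about 1 mm, and the arm is clear.

```bash
python3 -c "
from station import workorder; print(workorder.sign_off())"
```

```text
the job is handed in; nothing more can be done
None
```

I fetched the second and third objectives, stood them on the plate between the shortest and the longest, and handed the job in at about 20 s of the 61 s allowed. Sign-off reports no verdict.

**Final check, top and scene views after release:** all four objectives stand upright and rise in order. Centre spacings are about 87, 85 and 84 mm. Both placed objectives are within roughly 1 mm of the row's line, and the arm is clear of everything.

**What disagreed:** the real finger ends sat about 35 mm higher than the reported TCP. Because of this, the first close on the third objective missed the barrel (30 mm opening), and the second caught only its shoulder (38 mm). The images showed the offset, and I went about 36 mm deeper than planned for the third objective and used the same offset for the second. Both then held on lifting. The reported opening also read about 1.6 mm under the true diameters.

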